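# Tip a reagent carton down in front of the code reader

### The job

Push the tall reagent carton over towards the code reader, so that it drops flat inside the black outline on the metal plate with its top end pointing at the reader. Then, with the fingertips, slide the lying carton on until its top end sits flush against the reader's face, still inside the outline. Do not pick the carton up, and leave the low carton, the dropper bottle and the lidded pot where they stand.

Things in the scene. Friction and masses are not known exactly. Their poses are not given: they have to be found in the camera images.
- station: Code reading station, fixed to the bench: bare aluminium plate 320 x 190 mm, 6 mm thick, a white reader head on its far end. Origin: on the bench under the plate, on its centre line; x along the plate to the reader, y left, z up. The plate spans x -150 to 170, y -95 to 95 mm. Its x axis is turned up to 0.55 rad either way from pointing straight away from the robot.
- reader_face (a point): Foot of the reader's flat face (with a dark window, looking to the station's -x), mid-width, on the plate's top: station x 125, y 0, z 6 mm. The reader head is a white block 42 mm long behind this face, 160 mm wide, its top 56 mm above the bench.
- outline_near (a point): Middle of the outline's near line (inner edge), on the plate's top: station x -75, y 0, z 6 mm. The outline is flat black tape 5 mm wide (no height to speak of): a near line and two side lines whose inner edges are at y 70 and -70 mm; the reader's face closes its far end.
- carton: Tall brown carton with white labels, rigid: 45 thick (x), 80 wide (y), 130 mm tall (z), 0.18 to 0.35 kg. Origin: centre of its foot (underside). Starts standing on the plate across the near line, x axis at the reader within 0.1 rad. Pushed near the top it tips about its lower front edge, over once its top has gone 45 mm; it then lies 45 mm high, 25 to 65 mm short of the reader.
- foot_left (a point): Corner of the carton's +x face (the face that lands on the plate): foot end, left (+y) side: x +22.5, y +40, z 0 mm in the carton's frame.
- foot_right (a point): The same, foot end, right side: x +22.5, y -40, z 0 mm in the carton's frame.
- head_left (a point): The same, top end, left side: x +22.5, y +40, z +130 mm in the carton's frame.
- head_right (a point): The same, top end, right side: x +22.5, y -40, z +130 mm in the carton's frame.
- low_carton: Bystander: a low brown carton 60 x 60 mm, 50 mm tall, on the bench beside the plate. Origin: centre of its underside.
- dropper: Bystander: white dropper bottle with a pointed cap, 30 mm diameter, 78 mm tall, on the bench beside the plate. Origin: centre of its underside.
- pot: Bystander: small clear specimen pot with a grey lid, 48 mm diameter, 60 mm tall, on the bench beside the plate. Origin: centre of its underside.
Things that resemble listed ones, but are neither listed nor needed, are in the scene too. Leave any blue or pink look-alike of the carton alone.

How it is judged:
On the way:
1. the carton has been tipped over and lies flat inside the outline, top end towards the reader (angle between carton's own z axis and vertical between 1.48 and 1.66 rad and height (world z) of each of foot_left, foot_right, head_left, head_right below 0.012 m and y of foot_left in the frame of station between -0.073 and 0.073 m and y of foot_right in the frame of station between -0.073 and 0.073 m and y of head_left in the frame of station between -0.073 and 0.073 m and y of head_right in the frame of station between -0.073 and 0.073 m and x of each of foot_left, foot_right, head_left, head_right in the frame of station above -0.078 m and x of each of head_left, head_right in the frame of station above 0 m), for 0.15 s.
At the end, for the whole second after the job is handed in: The carton lies flat on the plate on its broad face, at rest, all four lower corners inside the outline (3 mm grace), both corners of its top end within 4 mm of the reader's face (angle between carton's own z axis and vertical between 1.48 and 1.66 rad and height (world z) of each of foot_left, foot_right, head_left, head_right below 0.012 m and y of foot_left in the frame of station between -0.073 and 0.073 m and y of foot_right in the frame of station between -0.073 and 0.073 m and y of head_left in the frame of station between -0.073 and 0.073 m and y of head_right in the frame of station between -0.073 and 0.073 m and x of each of foot_left, foot_right, head_left, head_right in the frame of station above -0.078 m and x of each of head_left, head_right in the frame of station above 0.121 m and linear speed of carton below 0.02 m/s and angular speed of carton below 0.2 rad/s); the robot touches nothing.
It fails at once if the carton is lifted off the plate (its foot centre more than 45 mm above the bench) (height (world z) of carton above 0.045 m).
It fails at once if the low carton is displaced by more than 15 mm or tipped (distance of low_carton from where it was at the start of the episode above 0.015 m or angle between low_carton's own z axis and vertical above 0.4 rad).
It fails at once if the dropper bottle is displaced by more than 15 mm or tipped (distance of dropper from where it was at the start of the episode above 0.015 m or angle between dropper's own z axis and vertical above 0.4 rad).
It fails at once if the pot is displaced by more than 15 mm or tipped (distance of pot from where it was at the start of the episode above 0.015 m or angle between pot's own z axis and vertical above 0.4 rad).
It also fails if it takes over 42 s, if anything falls off the work surface, if the arm or the gripper's body presses on something with over 40 N, if the wrist force passes 120 N, or if a joint passes its speed limit or range.

### The arm

A 6-joint arm with a two-finger parallel gripper is mounted at the origin on the work surface. World frame = base frame: x ahead of the robot, y to its left, z up, the work surface at z = 0. Lengths are in m, angles in rad, forces in N, time in s.
With the tool pointing down it reaches from about 0.225 to 0.875 m from the base axis. Payload 3.4 kg.
Tool frame: the origin (TCP) lies at the very end of the fingers, on their centre line; the grasp point (between the pads) lies behind it (manip.grasp_offset is the z of the grasp point in the tool frame, in m); z points along the fingers, y is the line along which they close (so a half turn about z gives the same grasp; the last joint's range is limited). The gripper opens to 85 mm and grips with 20 to 120 N. Pads are 22 mm wide; open, the fingers measure 114 mm over their backs; the gripper's body (76 mm by 85 mm) begins 54 mm behind the grasp point. The pads swing forward as they close: fully open they stand 13 mm farther back than shut.
Start: joints at [1.01, 0.276, 1.505, -0, 1.361, -0.121], TCP at [0.245, 0.52, 0.231] pointing down, gripper open.
Joint ranges: [-2.89, 2.89], [-0.75, 2.08], [0.22, 2.7], [-1.18, 4.32], [0.11, 2.71], [-2.7, 2.7]. Speed limits (rad/s): [2.57, 2.57, 3.14, 3.14, 3.14, 3.14].

### API

Orientations are given as a unit quaternion [w, x, y, z].
In Python, from rig import manip gives the robot as it stands.
- The arm moves only by the shell command python3 -m pendant 'ROWS' [FORCE]. ROWS is JSON, a list of rows, each an object of numbers: "dx", "dy", "dz": the shift along the tool's x, y, z in m; "rx", "ry", "rz": the turn, a rotation vector about the tool's x, y, z in degrees; "hand": the finger opening in m, from 0 to 0.0854. In form: [{"dx": .., "dy": .., "dz": .., "rx": .., "ry": .., "rz": .., "hand": ..}, ...]. A call has 1 to 12 rows; each row shifts and turns the commanded pose from where the row before left it, along the tool's axes as they then stand; what a row does not reach is not made up. A row lasts 1/12 s, in which the tool goes at most 41.7 mm and 7.16 degrees, less where a joint would pass 70% of its speed; a pose out of reach is approached as far as the arm can. A call is refused whole if a number of a shift passes 0.0417 or a number of a turn 7.16, either way. A call with a gripper value outside its range is refused whole. The fingers move at their own pace and stop on an object; FORCE is the grip in N (left out, the last holds). Time passes only in rows, so rows that do not move let the fingers close. It gives the time, the measured TCP pose, the force, the opening and the grip force at its end, in the units of the state.
- manip.get_state(): the state, without advancing time (a new reading comes with each control period).
- manip.get_image(name): name is "scene" or "top" or "wrist"; returns a dict with "frame" (384x512x3 uint8, red, green, blue), "fx", "fy", "cx", "cy" (pixels), "distortion" ([k1, k2, p1, p2, k3] as OpenCV has them; the pictures are not rectified), "position" and "attitude" of the camera in the world; the wrist camera has in their place "mount" (4x4, takes a point from camera to tool coordinates, whose origin is the TCP and whose axes are the flange's). Camera axes: x right, y up, looking along -z (the intrinsics and any distortion apply to the point x, -y, -z); pixel columns grow to the right and rows downward; lengths in m; the calibration is good to about 2 mm. A picture is of the moment at which its call begins: read the wrist's pose just before it. There is no depth.
- manip.sign_off(): hands the job in; it is judged then, once.
The state is a dict: "clock": time; "qpos": joint angles; "qd": joint speeds; "effort": joint torques, N m; "position": TCP position; "ee_rot": TCP orientation; "contact_force": force on the tool from outside, world axes, zero at the start; "moment": the same for the moment, N m; "width": finger opening in m; "gripper_force": force on a finger pad.
Only numpy, scipy, OpenCV 4.12 (cv2) and the standard library are available. Lean on these libraries where they do the work, as an engineer would, in place of code of your own. Each camera call takes 0.05 s, during which the arm holds its last target. There are 200 camera calls.

## Working session

There is one attempt and no reset: what is moved stays moved. The work goes in short steps, Python scripts to look and compute and a shell command to move; the robot and the scene stay as the last step left them, time stands still between calls to the robot, and variables do not carry over. Pictures are saved under pics/ and viewed, at most 10 in all, crops included, and the job is handed in when it is done.

```bash
mkdir -p pics
cat > h.py <<'E'
import numpy as np, cv2
from rig import manip
from scipy.spatial.transform import Rotation as R
def rot(a):
    a=np.array(a,float)
    return a if a.shape==(3,3) else R.from_quat(a,scalar_first=True).as_matrix()
def ray(im,px):
    K=np.array([[im['fx'],0,im['cx']],[0,im['fy'],im['cy']],[0,0,1]])
    p=cv2.undistortPoints(np.array(px,float).reshape(-1,1,2),K,np.array(im['distortion'],float))[:,0]
    d=np.c_[p[:,0],-p[:,1],-np.ones(len(p))]
    return np.array(im['position'],float),d@rot(im['attitude']).T
def cast(im,px,z):
    o,d=ray(im,px); return o+d*((z-o[2])/d[:,2])[:,None]
def proj(im,P):
    K=np.array([[im['fx'],0,im['cx']],[0,im['fy'],im['cy']],[0,0,1]])
    p=(np.atleast_2d(P)-im['position'])@rot(im['attitude'])*[1,-1,-1]
    return cv2.projectPoints(p.reshape(-1,1,3),np.zeros(3),np.zeros(3),K,np.array(im['distortion'],float))[0][:,0]
E
python3 - <<'E'
from h import *
import pickle
ims={n:manip.get_image(n) for n in('scene','top')}
pickle.dump(ims,open('i0.pkl','wb'))
for n,i in ims.items():
    print(n,i['position'],i['attitude'],i['fx'],i['distortion']); cv2.imwrite(f'pics/{n}0.png',cv2.resize(i['frame'][:,:,::-1],(800,600)))
s=manip.get_state();print(s['position'],s['ee_rot'],s['clock'])
E
```

```text
scene [1.1025832  0.09698217 0.63214706] [0.62683279 0.25669246 0.2882296  0.6768407 ] 388.7628551161353 [-0.12044053  0.          0.          0.          0.        ]
top [0.36242501 0.05867157 1.1268378 ] [-0.69839346 -0.05983491  0.07365978  0.70939452] 409.338487944597 [-0.04312954  0.          0.          0.          0.        ]
[0.2445582  0.519857   0.23050452] [-2.86224639e-04  2.18142176e-01  9.75916623e-01 -8.09041907e-04] 0.1
```

View pics/top0.png

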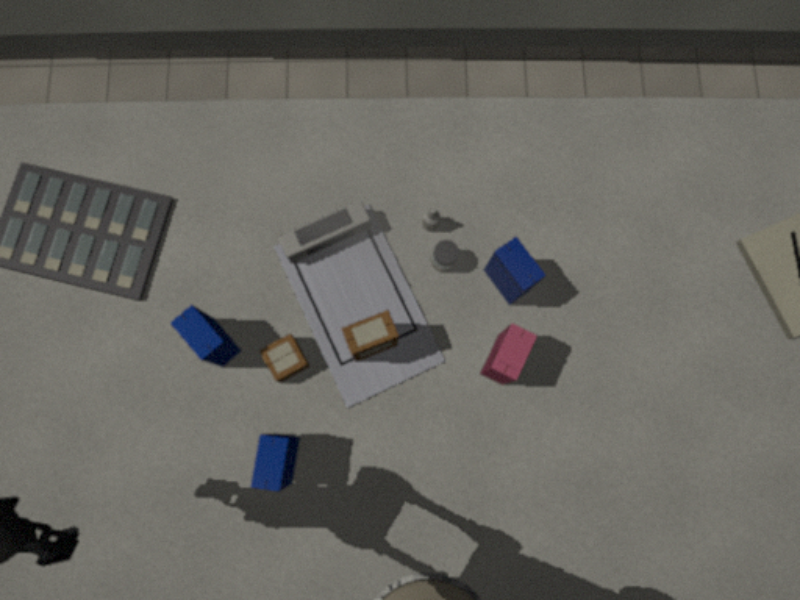

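View pics/scene0.png

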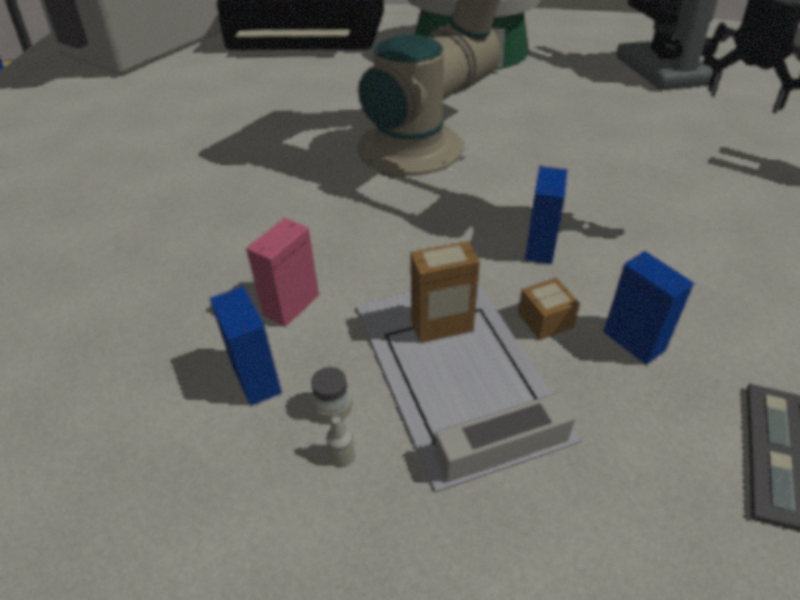

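The carton candidates in the top view are brown (370,334), brown (284,358), blue (273,462), (205,336), (515,270) and pink (508,353). The one at (370,334) is brown with a white label, tall in the scene view (445,290), and stands on the plate across the near line, so it fits. (284,358) is the low carton. The dropper is at (431,218) and the pot at (445,255). I'll confirm in an enlarged crop and measure.

Run:
```python
from h import *
import pickle
ims=pickle.load(open('i0.pkl','rb'))
a=ims['top']['frame'][125:270,165:300,::-1]; a=cv2.resize(a,None,fx=4,fy=4,interpolation=cv2.INTER_CUBIC)
cv2.imwrite('pics/crop0.png',cv2.convertScaleAbs(a,alpha=1.5))
im=ims['top']
s=.64
px=lambda L:np.array(L)*s
print('plate corners near L,R, far R', cast(im,px([(348,406),(444,360)]),.006))
print('outline near L,R (outer)',cast(im,px([(341,363),(416,327)]),.006))
for n in ims:
    f=ims[n]['frame']; h=cv2.cvtColor(f,cv2.COLOR_RGB2HSV)
    m=cv2.inRange(h,(5,110,40),(20,255,255))
    k,l,st,c=cv2.connectedComponentsWithStats(cv2.morphologyEx(m,cv2.MORPH_CLOSE,np.ones((9,9))))
    for i in range(1,k):
        if st[i,4]>150:
            print(n,c[i],st[i]); 
            r=cv2.minAreaRect(np.argwhere(l==i)[:,::-1].astype(np.float32)); print(cast(ims[n],cv2.boxPoints(r),.136).round(3))
```

```text
plate corners near L,R, far R [[ 0.39474361  0.1297831   0.006     ]
 [ 0.47188464 -0.03888049  0.006     ]]
outline near L,R (outer) [[0.46941555 0.14183076 0.006     ]
 [0.53121301 0.00908187 0.006     ]]
scene [282.60422535 187.34788732] [ 264  155   42   63 1420]
[[0.48  0.046 0.136]
 [0.474 0.13  0.136]
 [0.646 0.13  0.136]
 [0.651 0.059 0.136]]
scene [350.10433604 199.3902439 ] [332 179  38  37 738]
[[0.569 0.173 0.136]
 [0.529 0.24  0.136]
 [0.611 0.251 0.136]
 [0.645 0.189 0.136]]
top [237.99109792 213.81602374] [220 199  35  28 337]
[[0.512 0.131 0.136]
 [0.539 0.059 0.136]
 [0.49  0.041 0.136]
 [0.464 0.112 0.136]]
top [182.10069444 229.29861111] [167 215  30  29 288]
[[0.479 0.26  0.136]
 [0.506 0.212 0.136]
 [0.457 0.183 0.136]
 [0.43  0.231 0.136]]
```

View pics/crop0.png

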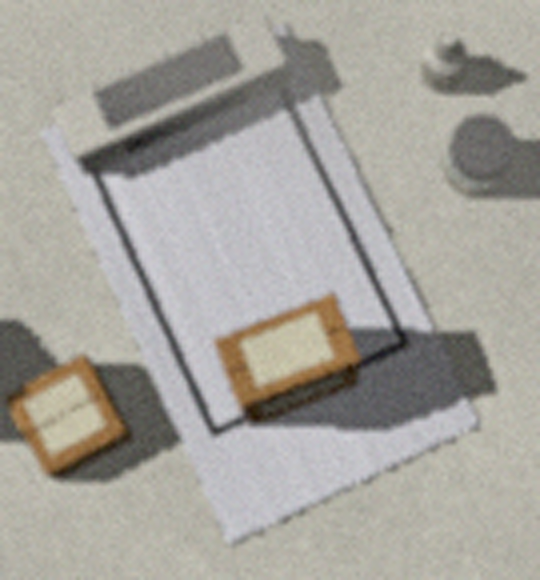

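The crop shows the target, a brown carton with a white label, with its top at (217,340), (335,295), (359,350), (243,405). It stands on the near line, whose corners are (213,432) and (404,343). Plate corners are (231,542) and (476,425).

Run:
```python
from h import *
import pickle
im=pickle.load(open('i0.pkl','rb'))['top']
c=lambda L:(np.array(L)+.5)/4-.5+[165,125]
A=cast(im,c([(213,432),(404,343),(231,542),(476,425),(45,130)]),.006)[:,:2]
B=np.array([(-80,75),(-80,-75),(-150,95),(-150,-95),(170,95)])/1e3
# last point is only roughly seen: drop it
A4,B4=A[:4],B[:4]
a=A4-A4.mean(0);b=B4-B4.mean(0)
th=np.arctan2((b[:,0]*a[:,1]-b[:,1]*a[:,0]).sum(),(a*b).sum())
def side(p,q,z):
    P=cast(im,c([p,q]),z); d=P[1]-P[0]; return np.arctan2(d[1],d[0])
print('th',th,'left plate edge',side((231,542),(45,130),.006),'left line',side((213,432),(97,170),.006),'right line',side((404,343),(286,90),.006),'right edge',side((476,425),(322,97),.006))
th=np.mean([side((231,542),(45,130),.006),side((213,432),(97,170),.006),side((404,343),(286,90),.006),side((476,425),(322,97),.006)])
M=np.array([[np.cos(th),-np.sin(th)],[np.sin(th),np.cos(th)]])
t=A4.mean(0)-M@B4.mean(0); print('origin',t,'res',((A4-t)@M-B4).round(4).tolist())
C=cast(im,c([(217,340),(335,295),(359,350),(243,405)]),.136)[:,:2]
print('carton top world',C.round(4).tolist(),'station',((C-t)@M).round(4).tolist())
d=(C[0]-C[3])+(C[1]-C[2]); e=C[0]-C[1]+C[3]-C[2]; print('yaw',np.arctan2(d[1],d[0]),np.arctan2(-e[0],e[1]), 'ctr',C.mean(0),(C.mean(0)-t)@M)
np.savez('st.npz',t=t,th=th)
# bystanders
for n,p,z in(('low',(68,413),.05),('drop',(452,50),.07),('pot',(483,146),.06)):
    P=cast(im,c([p]),z)[0,:2]; print(n,P,(P-t)@M)
s=manip.get_state(); print(rot(s['ee_rot']).round(3),manip.grasp_offset)
print(proj(im,[[0.245,.52,.231]]))
```

```text
th 0.42656103904055953 left plate edge 0.4244117631847273 left line 0.4145010617269461 right line 0.4125161355267954 right edge 0.41202421589653354
origin [0.57054071 0.10821418] res [[0.0007, -0.0022], [0.0019, 0.0031], [-0.0024, -0.0031], [-0.0002, 0.0022]]
carton top world [[0.5125, 0.1306], [0.5394, 0.0582], [0.505, 0.044], [0.4724, 0.1149]] station [[-0.0441, 0.044], [-0.0487, -0.0332], [-0.0859, -0.0323], [-0.0871, 0.0458]]
yaw 0.38245439912035745 0.3937390453503707 ctr [0.50731487 0.0869212 ] [-0.0664389   0.00606383]
low [0.47831983 0.23488535] [-0.0331881  0.1531301]
drop [ 0.7183129  -0.02320892] [ 0.08208498 -0.17991861]
pot [ 0.6536475  -0.04307151] [ 0.01490706 -0.17196476]
[[-0.905  0.426 -0.001]
 [ 0.426  0.905 -0.001]
 [ 0.    -0.002 -1.   ]] -0.0187
[[ 31.52484748 330.68751239]]
```

```bash
python3 -m pendant '[{"rz":-6.8,"hand":0.04},{"rz":-6.8},{"rz":-6.8},{"rz":-6.8},{"rz":-6.8},{"rz":-6.8},{"rz":-6.8}]'
python3 -m pendant '[{"dy":-0.03,"dx":-0.002},{"dy":-0.03,"dx":-0.002},{"dy":-0.03,"dx":-0.002},{"dy":-0.03,"dx":-0.002},{"dy":-0.03,"dx":-0.002},{"dy":-0.03,"dx":-0.002},{"dy":-0.03,"dx":-0.002},{"dy":-0.03,"dx":-0.002},{"dy":-0.03,"dx":-0.002},{"dy":-0.03,"dx":-0.002},{"dy":-0.03,"dx":-0.002},{"dy":-0.03,"dx":-0.002}]'
cat > e.py <<'E'
from h import *
import sys
s=manip.get_state(); Rm=rot(s['ee_rot']); p=np.array(s['position']); d=np.load('st.npz')
th=float(d['th']);M=np.array([[np.cos(th),-np.sin(th)],[np.sin(th),np.cos(th)]])
print('clock',s['clock'],'p',p.round(4),'station',((p[:2]-d['t'])@M).round(4),'fwd yaw',np.arctan2(-Rm[1,0],-Rm[0,0]),'tilt',Rm[:,2].round(3),'w',s['width'],'F',np.round(s['contact_force'],1))
if len(sys.argv)>3: print('tool delta',(Rm.T@(np.array(list(map(float,sys.argv[1:4])))-p)).round(4))
E
python3 e.py .4624 .0685 .231
```

```text
clock 0.1 p [0.2446 0.5199 0.2305] station [-0.1319  0.5082] fwd yaw -0.43982112745991514 tilt [-0.001 -0.001 -1.   ] w 0.08547752971358138 F [-0.4  0.1 -0.2]
tool delta [-0.3893 -0.3156 -0.    ]invalid input
invalid input
```

```bash
python3 -m pendant '[{"dx":0,"dy":0,"dz":0,"rx":0,"ry":0,"rz":-6.8,"hand":0.04},{"dx":0,"dy":0,"dz":0,"rx":0,"ry":0,"rz":-6.8,"hand":0.04},{"dx":0,"dy":0,"dz":0,"rx":0,"ry":0,"rz":-6.8,"hand":0.04},{"dx":0,"dy":0,"dz":0,"rx":0,"ry":0,"rz":-6.8,"hand":0.04},{"dx":0,"dy":0,"dz":0,"rx":0,"ry":0,"rz":-6.8,"hand":0.04},{"dx":0,"dy":0,"dz":0,"rx":0,"ry":0,"rz":-6.8,"hand":0.04},{"dx":0,"dy":0,"dz":0,"rx":0,"ry":0,"rz":-6.8,"hand":0.04}]'; python3 e.py .4624 .0685 .231
```

```text
clock: 0.68
position: [0.2446, 0.52, 0.2308]
ee_rot: [-0.0, -0.197, 0.98, -0.0]
contact_force: [0.3, 0.2, -0.3]
width: 0.0399
gripper_force: 0.0
clock 0.6833 p [0.2446 0.52   0.2308] station [-0.1318  0.5084] fwd yaw 0.39687388986062955 tilt [-0.001 -0.001 -1.   ] w 0.03990444679121281 F [ 0.3  0.2 -0.3]
tool delta [-2.630e-02 -5.006e-01  1.000e-04]
```

```bash
python3 -m pendant '[{"dx":-0.002,"dy":-0.041,"dz":0,"rx":0,"ry":0,"rz":0,"hand":0.04},{"dx":-0.002,"dy":-0.041,"dz":0,"rx":0,"ry":0,"rz":0,"hand":0.04},{"dx":-0.002,"dy":-0.041,"dz":0,"rx":0,"ry":0,"rz":0,"hand":0.04},{"dx":-0.002,"dy":-0.041,"dz":0,"rx":0,"ry":0,"rz":0,"hand":0.04},{"dx":-0.002,"dy":-0.041,"dz":0,"rx":0,"ry":0,"rz":0,"hand":0.04},{"dx":-0.002,"dy":-0.041,"dz":0,"rx":0,"ry":0,"rz":0,"hand":0.04},{"dx":-0.002,"dy":-0.041,"dz":0,"rx":0,"ry":0,"rz":0,"hand":0.04},{"dx":-0.002,"dy":-0.041,"dz":0,"rx":0,"ry":0,"rz":0,"hand":0.04},{"dx":-0.002,"dy":-0.041,"dz":0,"rx":0,"ry":0,"rz":0,"hand":0.04},{"dx":-0.002,"dy":-0.041,"dz":0,"rx":0,"ry":0,"rz":0,"hand":0.04},{"dx":-0.002,"dy":-0.041,"dz":0,"rx":0,"ry":0,"rz":0,"hand":0.04},{"dx":-0.002,"dy":-0.041,"dz":0,"rx":0,"ry":0,"rz":0,"hand":0.04}]'; python3 e.py .4624 .0685 .115
```

```text
clock: 1.68
position: [0.4546, 0.0726, 0.2311]
ee_rot: [-0.0, -0.194, 0.981, 0.0]
contact_force: [0.3, 0.6, -0.1]
width: 0.04
gripper_force: 0.0
clock 1.6833 p [0.4546 0.0726 0.2311] station [-0.1204  0.0143] fwd yaw 0.3907968761648019 tilt [-0.  0. -1.] w 0.0400096122570168 F [ 0.3  0.6 -0.1]
tool delta [-0.0056 -0.0068  0.1161]
```

```bash
python3 -m pendant '[{"dx":0,"dy":-0.004,"dz":0,"rx":0,"ry":0,"rz":0,"hand":0.04},{"dx":0,"dy":-0.003,"dz":0.029,"rx":0,"ry":0,"rz":0,"hand":0.04},{"dx":0,"dy":0,"dz":0.029,"rx":0,"ry":0,"rz":0,"hand":0.04},{"dx":0,"dy":0,"dz":0.029,"rx":0,"ry":0,"rz":0,"hand":0.04},{"dx":0,"dy":0,"dz":0.028,"rx":0,"ry":0,"rz":0,"hand":0.04},{"dx":0,"dy":0,"dz":0,"rx":0,"ry":0,"rz":0,"hand":0.04}]'; python3 e.py
python3 - <<'E'
from h import *
i=manip.get_image('scene'); cv2.imwrite('pics/s1.png',cv2.resize(i['frame'][90:330,200:420,::-1],None,fx=2.5,fy=2.5))
E
```

```text
clock: 2.18
position: [0.4524, 0.0683, 0.1116]
ee_rot: [-0.006, -0.194, 0.981, 0.001]
contact_force: [-1.4, -0.2, -0.1]
width: 0.0403
gripper_force: 0.0
clock 2.1833 p [0.4524 0.0683 0.1116] station [-0.1242  0.0112] fwd yaw 0.3907444021572385 tilt [-0.012  0.    -1.   ] w 0.04031426204154582 F [-1.4 -0.2 -0.1]
```

View pics/s1.png

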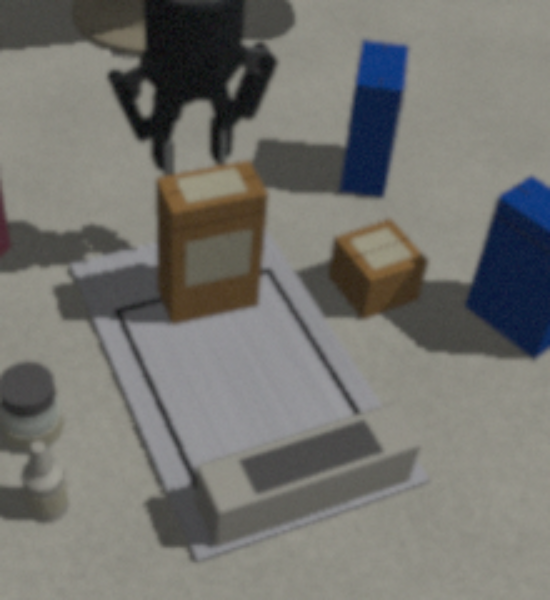

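The fingers (165,155), (222,150) stand behind the carton, clear of it. Now I push towards the reader in small rows.

```bash
python3 -m pendant '[{"dx":-0.01,"dy":-0.003,"dz":0,"rx":0,"ry":0,"rz":0,"hand":0.04},{"dx":-0.005,"dy":0,"dz":0,"rx":0,"ry":0,"rz":0,"hand":0.04},{"dx":-0.005,"dy":0,"dz":0,"rx":0,"ry":0,"rz":0,"hand":0.04},{"dx":-0.004,"dy":0,"dz":0,"rx":0,"ry":0,"rz":0,"hand":0.04},{"dx":-0.004,"dy":0,"dz":0,"rx":0,"ry":0,"rz":0,"hand":0.04},{"dx":-0.004,"dy":0,"dz":0,"rx":0,"ry":0,"rz":0,"hand":0.04},{"dx":-0.004,"dy":0,"dz":0,"rx":0,"ry":0,"rz":0,"hand":0.04},{"dx":-0.004,"dy":0,"dz":0,"rx":0,"ry":0,"rz":0,"hand":0.04},{"dx":-0.004,"dy":0,"dz":0,"rx":0,"ry":0,"rz":0,"hand":0.04}]'; python3 e.py
python3 - <<'E'
from h import *
i=manip.get_image('scene'); cv2.imwrite('pics/s2.png',cv2.resize(i['frame'][90:330,200:420,::-1],None,fx=2.5,fy=2.5))
E
```

```text
clock: 2.98
position: [0.4994, 0.0823, 0.1163]
ee_rot: [0.0, -0.194, 0.981, 0.0]
contact_force: [-0.0, -0.8, 1.2]
width: 0.0397
gripper_force: 0.1
clock 2.9833 p [0.4994 0.0823 0.1163] station [-0.0755  0.0051] fwd yaw 0.3909881271962828 tilt [ 0.  0. -1.] w 0.03967981078386036 F [-0.  -0.8  1.2]
```

View pics/s2.png

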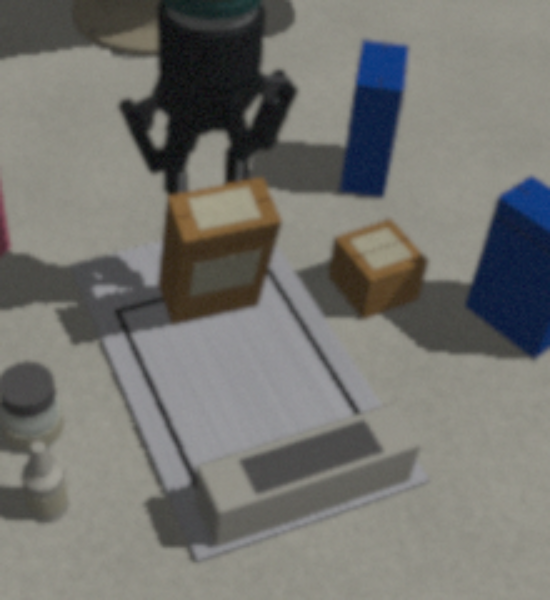

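The carton is tilting about its front edge (165–260, 305–320) without slipping, so I continue.

```bash
python3 -m pendant '[{"dx":-0.004,"dy":0,"dz":0,"rx":0,"ry":0,"rz":0,"hand":0.04},{"dx":-0.004,"dy":0,"dz":0,"rx":0,"ry":0,"rz":0,"hand":0.04},{"dx":-0.004,"dy":0,"dz":0,"rx":0,"ry":0,"rz":0,"hand":0.04},{"dx":-0.004,"dy":0,"dz":0,"rx":0,"ry":0,"rz":0,"hand":0.04},{"dx":-0.004,"dy":0,"dz":0,"rx":0,"ry":0,"rz":0,"hand":0.04},{"dx":-0.004,"dy":0,"dz":0,"rx":0,"ry":0,"rz":0,"hand":0.04},{"dx":0,"dy":0,"dz":0,"rx":0,"ry":0,"rz":0,"hand":0.04},{"dx":0,"dy":0,"dz":0,"rx":0,"ry":0,"rz":0,"hand":0.04},{"dx":0,"dy":0,"dz":0,"rx":0,"ry":0,"rz":0,"hand":0.04},{"dx":0,"dy":0,"dz":0,"rx":0,"ry":0,"rz":0,"hand":0.04}]'; python3 e.py
python3 - <<'E'
from h import *
i=manip.get_image('scene'); cv2.imwrite('pics/s3.png',cv2.resize(i['frame'][90:330,200:420,::-1],None,fx=2.5,fy=2.5))
E
```

```text
clock: 3.87
position: [0.5209, 0.0912, 0.1163]
ee_rot: [-0.0, -0.194, 0.981, 0.0]
contact_force: [0.1, 0.5, -0.3]
width: 0.0396
gripper_force: 0.0
clock 3.8667 p [0.5209 0.0912 0.1163] station [-0.0523  0.0045] fwd yaw 0.3909468517829093 tilt [-0.  0. -1.] w 0.039636814237296626 F [ 0.1  0.5 -0.3]
```

View pics/s3.png

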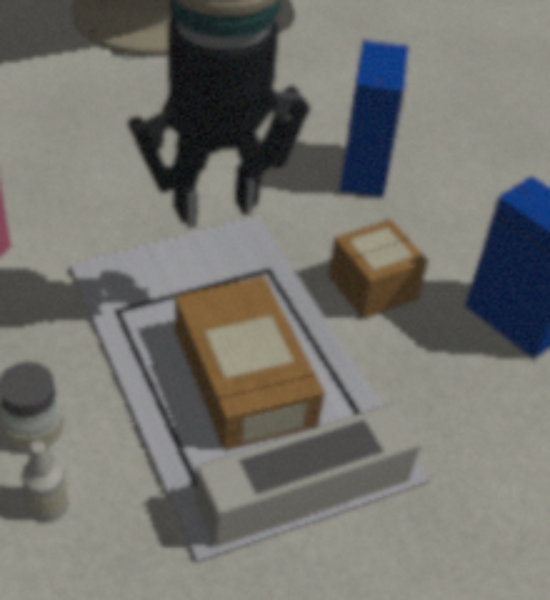

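The carton lies flat inside the outline. Its upper face corners are about (178,291), (265,278), (322,390) and (222,410), with a gap to the reader.

Run:
```python
from h import *
i=manip.get_image('scene');d=np.load('st.npz');th=float(d['th']);M=np.array([[np.cos(th),-np.sin(th)],[np.sin(th),np.cos(th)]])
c=(np.array([(178,291),(265,278),(322,390),(222,410)])+.5)/2.5-.5+[200,90]
P=cast(i,c,.051)[:,:2]; S=(P-d['t'])@M; print(S.round(4).tolist())
f=S[2:].mean(0)-S[:2].mean(0); print('yaw in station',np.arctan2(f[1],f[0]),np.hypot(*f),S.mean(0))
p=(np.array([(205,470),(384,407)])+.5)/2.5-.5+[200,90]
print('reader top front edge',((cast(i,p,.056)[:,:2]-d['t'])@M).round(4).tolist())
t=manip.get_image('top'); h=cv2.cvtColor(t['frame'],cv2.COLOR_RGB2HSV)
k,l,st,cc=cv2.connectedComponentsWithStats(cv2.morphologyEx(cv2.inRange(h,(5,110,40),(20,255,255)),cv2.MORPH_CLOSE,np.ones((9,9))))
for j in range(1,k):
    if st[j,4]>150: 
        b=cv2.boxPoints(cv2.minAreaRect(np.argwhere(l==j)[:,::-1].astype(np.float32))); S=(cast(t,b,.051)[:,:2]-d['t'])@M; print(S.round(4).tolist(),S.mean(0))
```

```text
[[-0.0438, -0.0282], [-0.0332, 0.046], [0.0911, 0.0383], [0.0827, -0.0399]]
yaw in station -0.07702635159283534 0.12576334413377802 [0.02420828 0.00407415]
reader top front edge [[0.1307, -0.0722], [0.1248, 0.0724]]
[[-0.0056, 0.1877], [-0.003, 0.1271], [-0.065, 0.1238], [-0.0673, 0.1839]] [-0.03525603  0.15562438]
```

```bash
python3 -m pendant '[{"dx":0.012,"dy":0,"dz":0,"rx":0,"ry":0,"rz":-1.4,"hand":0.04},{"dx":0.014,"dy":0,"dz":0,"rx":0,"ry":0,"rz":0,"hand":0.04},{"dx":0,"dy":0,"dz":0.024,"rx":0,"ry":0,"rz":0,"hand":0.04},{"dx":0,"dy":0,"dz":0.024,"rx":0,"ry":0,"rz":0,"hand":0.04},{"dx":0,"dy":0,"dz":0.024,"rx":0,"ry":0,"rz":0,"hand":0.04},{"dx":0,"dy":0,"dz":0.02,"rx":0,"ry":0,"rz":0,"hand":0.04},{"dx":0,"dy":0,"dz":0,"rx":0,"ry":0,"rz":0,"hand":0.04},{"dx":0,"dy":0,"dz":0,"rx":0,"ry":0,"rz":0,"hand":0.04}]'; python3 e.py
```

```text
clock: 4.68
position: [0.4966, 0.081, 0.0238]
ee_rot: [-0.001, -0.206, 0.979, 0.0]
contact_force: [0.0, -0.1, 0.4]
width: 0.0403
gripper_force: 0.0
clock 4.6833 p [0.4966 0.081  0.0238] station [-0.0787  0.005 ] fwd yaw 0.4153379372912751 tilt [-0.002  0.    -1.   ] w 0.040343220469168085 F [ 0.  -0.1  0.4]
```

```bash
python3 -m pendant '[{"dx":-0.005,"dy":0,"dz":0,"rx":0,"ry":0,"rz":0,"hand":0.04},{"dx":-0.005,"dy":0,"dz":0,"rx":0,"ry":0,"rz":0,"hand":0.04},{"dx":-0.005,"dy":0,"dz":0,"rx":0,"ry":0,"rz":0,"hand":0.04},{"dx":-0.004,"dy":0,"dz":0,"rx":0,"ry":0,"rz":0,"hand":0.04},{"dx":-0.004,"dy":0,"dz":0,"rx":0,"ry":0,"rz":0,"hand":0.04},{"dx":-0.004,"dy":0,"dz":0,"rx":0,"ry":0,"rz":0,"hand":0.04},{"dx":-0.004,"dy":0,"dz":0,"rx":0,"ry":0,"rz":0,"hand":0.04},{"dx":-0.004,"dy":0,"dz":0,"rx":0,"ry":0,"rz":0,"hand":0.04},{"dx":-0.004,"dy":0,"dz":0,"rx":0,"ry":0,"rz":0,"hand":0.04},{"dx":-0.004,"dy":0,"dz":0,"rx":0,"ry":0,"rz":0,"hand":0.04},{"dx":-0.003,"dy":0,"dz":0,"rx":0,"ry":0,"rz":0,"hand":0.04},{"dx":-0.003,"dy":0,"dz":0,"rx":0,"ry":0,"rz":0,"hand":0.04}]'; python3 e.py
```

```text
clock: 5.68
position: [0.5421, 0.101, 0.0242]
ee_rot: [-0.0, -0.206, 0.979, 0.0]
contact_force: [-2.2, -0.7, 1.4]
width: 0.0403
gripper_force: 1.2
clock 5.6833 p [0.5421 0.101  0.0242] station [-0.029   0.0048] fwd yaw 0.41546318875947075 tilt [-0.001  0.    -1.   ] w 0.04032997993154386 F [-2.2 -0.7  1.4]
```

Sliding friction reads about 2 N. Now I creep in until the force rises.

```bash
R='x'; python3 -m pendant '[{"dx":-0.002,"dy":0,"dz":0,"rx":0,"ry":0,"rz":0,"hand":0.04},{"dx":-0.002,"dy":0,"dz":0,"rx":0,"ry":0,"rz":0,"hand":0.04},{"dx":-0.002,"dy":0,"dz":0,"rx":0,"ry":0,"rz":0,"hand":0.04},{"dx":-0.002,"dy":0,"dz":0,"rx":0,"ry":0,"rz":0,"hand":0.04}]'; python3 -m pendant '[{"dx":-0.001,"dy":0,"dz":0,"rx":0,"ry":0,"rz":0,"hand":0.04},{"dx":-0.001,"dy":0,"dz":0,"rx":0,"ry":0,"rz":0,"hand":0.04}]';python3 e.py
```

```text
clock: 6.02
position: [0.5496, 0.1042, 0.0242]
ee_rot: [0.0, -0.206, 0.979, 0.0]
contact_force: [-0.7, -0.4, -0.1]
width: 0.0403
gripper_force: 0.7
clock: 6.18
position: [0.5513, 0.1049, 0.0242]
ee_rot: [-0.0, -0.206, 0.979, 0.0]
contact_force: [-3.7, -2.3, 1.6]
width: 0.0399
gripper_force: 1.9
clock 6.1833 p [0.5513 0.1049 0.0242] station [-0.0189  0.0047] fwd yaw 0.41546432293323216 tilt [-0. -0. -1.] w 0.03990272611092938 F [-3.7 -2.3  1.6]
```

```bash
for k in 1; do python3 -m pendant '[{"dx":-0.001,"dy":0,"dz":0,"rx":0,"ry":0,"rz":0,"hand":0.04},{"dx":-0.001,"dy":0,"dz":0,"rx":0,"ry":0,"rz":0,"hand":0.04}]'; done; python3 -m pendant '[{"dx":-0.001,"dy":0,"dz":0,"rx":0,"ry":0,"rz":0,"hand":0.04},{"dx":0,"dy":0,"dz":0,"rx":0,"ry":0,"rz":0,"hand":0.04}]'; python3 e.py
```

```text
clock: 6.35
position: [0.5513, 0.1049, 0.0242]
ee_rot: [-0.002, -0.207, 0.978, -0.0]
contact_force: [-6.4, -4.4, 4.2]
width: 0.04
gripper_force: 3.9
clock: 6.52
position: [0.5513, 0.1048, 0.0242]
ee_rot: [-0.003, -0.207, 0.978, -0.0]
contact_force: [-6.2, -4.6, 5.3]
width: 0.0405
gripper_force: 4.0
clock 6.5167 p [0.5513 0.1048 0.0242] station [-0.019   0.0047] fwd yaw 0.4161483338571323 tilt [-0.006 -0.002 -1.   ] w 0.040454354648786786 F [-6.2 -4.6  5.3]
```

```bash
python3 -m pendant '[{"dx":-0.002,"dy":0,"dz":0,"rx":0,"ry":0,"rz":0,"hand":0.04},{"dx":-0.002,"dy":0,"dz":0,"rx":0,"ry":0,"rz":0,"hand":0.04},{"dx":0,"dy":0,"dz":0,"rx":0,"ry":0,"rz":0,"hand":0.04}]'; python3 e.py
python3 - <<'E'
from h import *
i=manip.get_image('scene'); cv2.imwrite('pics/s4.png',cv2.resize(i['frame'][170:320,230:380,::-1],None,fx=4,fy=4,interpolation=cv2.INTER_CUBIC))
E
```

```text
clock: 6.77
position: [0.5511, 0.105, 0.0239]
ee_rot: [-0.007, -0.207, 0.978, -0.001]
contact_force: [-12.5, -8.8, 10.3]
width: 0.0402
gripper_force: 7.8
clock 6.7667 p [0.5511 0.105  0.0239] station [-0.0191  0.0049] fwd yaw 0.416886947206847 tilt [-0.014 -0.005 -1.   ] w 0.0402016470129214 F [-12.5  -8.8  10.3]
```

View pics/s4.png

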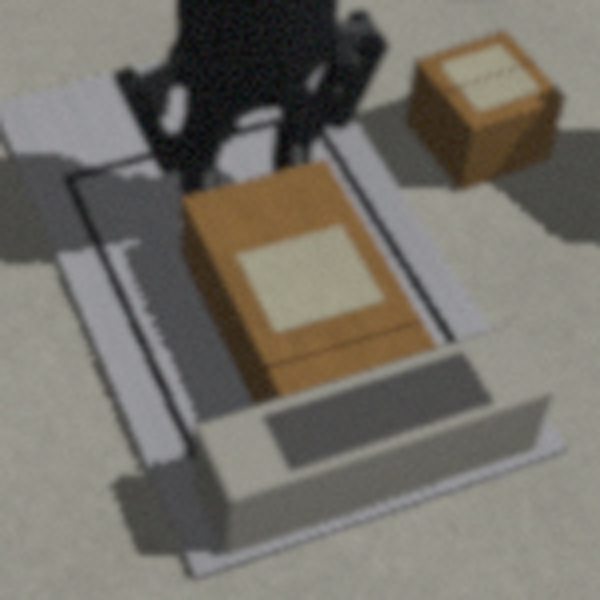

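The carton's head edge meets the reader's top edge along (275,400)–(435,345), with no gap visible. Next I back off, check, and rise.

```bash
python3 -m pendant '[{"dx":0.005,"dy":0,"dz":0,"rx":0,"ry":0,"rz":0,"hand":0.04},{"dx":0.005,"dy":0,"dz":0,"rx":0,"ry":0,"rz":0,"hand":0.04},{"dx":0.02,"dy":0,"dz":0,"rx":0,"ry":0,"rz":0,"hand":0.04},{"dx":0.02,"dy":0,"dz":0,"rx":0,"ry":0,"rz":0,"hand":0.04},{"dx":0.02,"dy":0,"dz":0,"rx":0,"ry":0,"rz":0,"hand":0.04},{"dx":0,"dy":0,"dz":-0.04,"rx":0,"ry":0,"rz":0,"hand":0.04},{"dx":0,"dy":0,"dz":-0.04,"rx":0,"ry":0,"rz":0,"hand":0.04},{"dx":0,"dy":0,"dz":-0.04,"rx":0,"ry":0,"rz":0,"hand":0.04},{"dx":0.02,"dy":0,"dz":-0.02,"rx":0,"ry":0,"rz":0,"hand":0.04},{"dx":0.02,"dy":0,"dz":0,"rx":0,"ry":0,"rz":0,"hand":0.04},{"dx":0,"dy":0,"dz":0,"rx":0,"ry":0,"rz":0,"hand":0.04},{"dx":0,"dy":0,"dz":0,"rx":0,"ry":0,"rz":0,"hand":0.04}]'; python3 e.py
python3 - <<'E'
from h import *
i=manip.get_image('top'); a=i['frame'][125:255,165:295,::-1]; cv2.imwrite('pics/t5.png',cv2.convertScaleAbs(cv2.resize(a,None,fx=4.5,fy=4.5,interpolation=cv2.INTER_CUBIC),alpha=1.5))
E
```

```text
clock: 7.82
position: [0.4575, 0.0634, 0.165]
ee_rot: [0.002, -0.206, 0.979, -0.0]
contact_force: [0.5, 0.1, -0.5]
width: 0.0399
gripper_force: 0.0
clock 7.8167 p [0.4575 0.0634 0.165 ] station [-0.1216  0.0047] fwd yaw 0.4147033946891993 tilt [ 0.003  0.001 -1.   ] w 0.03991088002613992 F [ 0.5  0.1 -0.5]
```

View pics/t5.png

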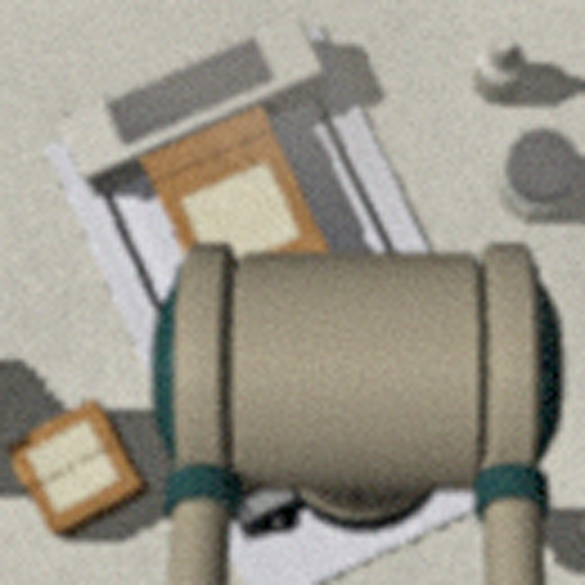

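The head edge (140,155)–(265,105) sits flush along the reader's face, inside both side lines. The bystanders haven't moved and the tool is clear.

```bash
python3 -c "
from rig import manip
print(manip.sign_off())"
```

```text
the job is handed in; nothing more can be done
None
```

I tipped the carton flat inside the outline and slid it on until its top end met the reader's face with no gap visible, then handed the job in at about 8 s; the bystanders look unmoved, and the hand-in returned no verdict.

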